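# Gauge a reground clipper blade

## Robot

A 6-joint arm with a two-finger parallel gripper is mounted at the origin on the work surface. World frame = base frame: x ahead of the robot, y to its left, z up, the work surface at z = 0. Lengths are in m, angles in degrees, forces in N, time in s.
With the tool pointing down it reaches from about 0.35 to 0.875 m from the base axis. Payload 4.2 kg.
Tool frame: the origin (TCP) lies midway between the tips of the shut fingers; the grasp point (between the pads) lies r.grasp_offset behind it (r.grasp_offset is the distance from the TCP to the grasp point, in m); z points along the fingers, y is the direction in which the jaws open and shut (so a half turn about z gives the same grasp; the last joint's range is limited). The gripper opens to 87 mm and grips with 3 to 60 N. Pads are 19 mm wide; open, the fingers measure 117 mm over their backs; the gripper's body (75 mm by 190 mm) begins 51 mm behind the grasp point.
Start: joints at [89.301, 22.042, 0.453, 0, -68.411, -14.817], TCP at [0.167, 0.602, 0.223] pointing down, gripper open.
Joint ranges: [-179.83, 179.83], [-69.29, 118.12], [-61.27, 80.66], [-181.25, 117.63], [-171.15, -9.14], [-177.46, 177.46]. Speed limits (degrees/s): [159.86, 159.86, 180, 180, 180, 180].

## Interface

Orientations are given as a 3x3 rotation matrix whose columns are the frame's x, y, z axes.
In Python, from station import sense, optics, r gives the robot as it stands. The module is installed in compiled form; this text tells all that it offers.
- The arm moves only by the tool servo_tool, never from a script. Its argument "deltas" is a list of rows, each an object with "slide": the shift along the tool's x, y, z in units of 25 mm (1.0 is 25 mm), a list of three; "spin": the turn about the tool's z in units of 8 degrees (1.0 is 8 degrees). A call has 1 to 10 rows; each row shifts and turns the pose as measured when the row begins, along the tool's axes as they then stand; what a row does not reach is not made up. A row lasts 1/10 s, in which the tool goes at most 50 mm and 8.59 degrees, less where a joint would pass 70% of its speed; a pose out of reach is approached as far as the arm can. A call is refused whole if a number of a shift passes 1 or a number of a turn 1, either way. A call with a gripper value outside its range is refused whole. "gripper" is the closure in counts, from 0 (fully open) to 255 (shut), set as the call begins (left out, the last holds). The fingers move at their own pace and stop on an object; the grip force is fixed at half the most. Time passes only in rows, so rows that do not move let the fingers close. It gives the time, the measured TCP pose, the force and the opening at its end, in the units of the state.
- sense(): the state, without advancing time (a new reading comes with each control period).
- optics.capture(name): name is "scene" or "top" or "wrist"; returns a dict with "frame" (420x560x3 uint8, red, green, blue), "camera_matrix" (3x3 intrinsics, pixels), "eye" and "rotation" of the camera in the world. Camera axes: x right, y down, z forward; pixel columns grow to the right and rows downward; lengths in m; the calibration is good to about 2 mm. A picture is of the moment at which its call begins. There is no depth.
- r.finish_job(): hands the job in, once; it reports no verdict.
The state is a dict: "time_s": time; "joints": joint angles; "joint_velocities": joint speeds; "effort": joint torques, N m; "tcp_pos": TCP position; "ee_rot": TCP orientation; "wrist_force": force on the tool from outside, world axes, zero at the start; "moment": the same for the moment, N m; "gripper_width": opening from 0.0 (shut) to 1.0 (fully open).
Only numpy, scipy, OpenCV 4.12 (cv2) and the standard library are available. Lean on these libraries where they do the work, as an engineer would, in place of code of your own. Each camera call takes 0.05 s, during which the arm holds its last target.

## Task

Check the wide clipper blade in the bench gauge: set it down flat on the gauge bed (do not drop it), midway across the open jaws, with its straight heel towards the fixed jaw and its teeth towards the sliding jaw, and let go of it. Then slide the carriage up gently by its thumb tab until the blade is held square against the fixed jaw and the sprung jaw is pushed about half way back on its stem, and leave it so. Last, press the hold button on the readout all the way down and let it come up again; leave everything else on the cart where it is.

Things in the scene. Friction and masses are not known exactly. Their poses are not given: they have to be found in the camera images.
- blade: the wide clipper blade, loose: flat steel plate 50 mm wide (its x), 38 mm from teeth to heel (its y), 8 mm thick, with a darker cutter plate 43 x 19 mm on top (12 mm high in all), about 80 g. Lies on the blue mat (3 mm thick). Origin under its centre; z up; teeth along its -y edge, straight heel along its +y edge. Grip it across its 50 mm width
- blade_heel (a point): middle of the wide blade's heel edge (19 mm along +y from its origin, 4 mm up)
- blade_teeth (a point): middle of the wide blade's row of tooth tips (19 mm along -y from its origin, 4 mm up)
- gauge: the bench gauge, fixed: dark steel bed 130 mm (x) by 260 mm (y = -105 to +155), top 14 mm above the cart top. Origin on its underside, on the midline of the jaws; y is the way the carriage slides shut, towards the fixed jaw. Beyond the fixed jaw is the readout, a grey box 100 x 55 x 30 mm on the bed (y = 97 to 152 mm), with screen and hold button on top
- anvil: the fixed jaw: steel block 42 mm wide (x), 20 mm thick, 24 mm high on the bed. Origin at the foot of the middle of its contact face (bed top, 70 mm along +y from the gauge's origin); axes as the gauge's; the face looks to -y, the block lies at +y
- carriage (a joint): travel of the sliding carriage along the gauge's +y, m: 0 fully open, grows as the jaws close (limit 0.095). It has a firm sliding friction of about 7 N and stays where it is left. With the sprung jaw not pushed in, the gap between the jaws is 0.086 minus this value
- thumb_grip (a point): middle of the black thumb tab on the carriage, 50 mm above the cart top: an upright block 26 mm (x) by 14 mm (y), from 38 to 63 mm above the cart top. The aluminium carriage below it is 46 mm (x) by 36 mm (y), its top 38 mm above the cart top. Pinch the tab along the gauge's y or push it from its -y side
- plunger (a joint): how far the sprung jaw is pushed back towards the carriage, m: 0 free, 0.012 right in; spring about 0.6 N at 0 rising to 4.2 N at 0.012. Free, 16 mm of the round steel stem shows between carriage and sprung jaw; half way in, 10 mm shows
- jaw_pad: the sprung sliding jaw on the front of the carriage: steel block 42 mm wide (x), 12 mm thick, 23 mm high (from 15 to 38 mm above the cart top). Origin at the middle of its contact face, 26 mm above the cart top; axes as the gauge's; the face looks to +y, the block lies at -y
- hold_button (a joint): how far the hold button is pressed, m: 0 up, 0.005 fully down (5 N); springs back
- hold_button_top (a point): centre of the top of the round hold button (22 mm diameter, on a black collar of 38 mm), on the readout box, 61 mm above the cart top; press straight down
- narrow_blade: bystander: narrow clipper blade, 30 mm wide and 32 mm from teeth to heel, 12 mm high, on the blue mat; origin under its centre
- guard: bystander: black plastic clip-on guard with long tines, about 46 x 50 x 18 mm, on the blue mat; origin on its underside
- clipper: bystander: gold-toned clipper, 44 mm wide, about 170 mm long, 34 mm high, lying on the far side; origin on its underside
- comb: bystander: flat black fine-tooth comb 180 x 28 mm, 4 mm thick, lying on the far side; origin on its underside
- spray_bottle: bystander: red spray bottle, 72 mm diameter, 190 mm high, upright at the left; origin under its centre
- oil_bottle: bystander: small white oil bottle, 38 mm diameter, 100 mm high, upright at the right; origin under its centre
- tub: bystander: glass tub with combs standing in it, 88 mm diameter, 180 mm high in all, at the right; origin under its centre

How it is judged (in metres and radians):
On the way, in this order (a step that is already met when the one before it is completed fails the run):
1. the wide blade lies flat on the bed between the open jaws, heel towards the fixed jaw, let go (x of blade in the frame of gauge between -0.018 and 0.018 m and angle between blade's own z axis and vertical below 0.12 rad and z of blade in the frame of gauge between 0.011 and 0.018 m and y of blade_heel in the frame of anvil above -0.036 m and y of blade_teeth in the frame of jaw_pad above 0 m and contact force between the fingers and blade below 0.05 N), for 0.2 s.
2. the jaws are slid shut on the blade: both press on it and the sprung jaw is pushed in by 3 mm or more (x of blade in the frame of gauge between -0.018 and 0.018 m and angle between blade's own z axis and vertical below 0.12 rad and z of blade in the frame of gauge between 0.011 and 0.018 m and y of blade_heel in the frame of anvil above -0.004 m and angle between the y axis of blade and the y axis of gauge, either way round below 0.09 rad and contact force between each of jaw_pad, anvil and blade above 0.5 N and value of joint plunger above 0.003 m), for 0.2 s.
3. the hold button is pressed (3.5 mm or more) with the blade still held between the jaws (value of joint hold_button above 0.0035 m and contact force between each of jaw_pad, anvil and blade above 0.5 N and value of joint plunger above 0.003 m), for 0.05 s.
At the end, for the whole second after the job is handed in: The wide blade lies flat on the gauge bed, within 18 mm of the middle of the jaws, its heel against the fixed jaw (within 4 mm) and square to it (within 5 degrees), both jaws press on it (over 0.5 N) with the sprung jaw pushed in 3 to 10 mm, everything is at rest and the hold button is up again (all of step 2 and value of joint plunger below 0.01 m and value of joint hold_button below 0.0015 m and linear speed of blade below 0.02 m/s); the robot touches nothing.
It fails at once if the sliding jaw squeezes the blade with more than 15 N (contact force between jaw_pad and blade above 15 N).
It fails at once if the blade is dropped: out of the fingers and more than 16 mm above the bed (height (world z) of blade above 0.03 m and contact force between the fingers and blade below 0.01 N).
It fails at once if one of the bystanders (narrow blade, guard, clipper, comb, spray bottle, oil bottle, tub) is moved by more than 30 mm (distance of any of narrow_blade, guard, clipper, comb, spray_bottle, oil_bottle, tub from where it was at the start of the episode above 0.03 m).
It also fails if it takes over 54 s, if anything falls off the work surface, if the arm or the gripper's body presses on something with over 40 N, if the wrist force passes 120 N, or if a joint passes its speed limit or range.

## Working session

There is one attempt and no reset: what is moved stays moved. The work goes in short steps, Python scripts to look and compute and a tool call to move; the robot and the scene stay as the last step left them, time stands still between calls to the robot, and variables do not carry over. Pictures are saved under pics/ and viewed, and the job is handed in when it is done.

Besides the shell and the picture viewer there is one more tool, called after "Call:" as name(argument=value, ...) on one line, values as JSON. servo_tool: Moves the arm, as the interface text tells. Its arguments: {"type":"object","properties":{"deltas":{"type":"array"},"gripper":{"type":"number"}},"required":["deltas"]}

```bash
mkdir -p pics; cat > h.py <<'E'
from station import sense, optics, r
import numpy as np, cv2, pickle
def cap(n, f):
    d=optics.capture(n); cv2.imwrite('pics/'+f+'.png', cv2.cvtColor(d['frame'],cv2.COLOR_RGB2BGR)); pickle.dump(d,open('pics/'+f+'.pkl','wb')); return d
def ld(f): return pickle.load(open('pics/'+f+'.pkl','rb'))
def ray(d,u,v):
    k=np.linalg.inv(d['camera_matrix'])@np.array([u,v,1.]); return np.array(d['eye']),np.array(d['rotation'])@k
def onz(d,u,v,z):
    e,k=ray(d,u,v); return e+k*(z-e[2])/k[2]
def tri(obs):
    A=np.zeros((3,3));b=np.zeros(3);L=[]
    for d,u,v in obs:
        e,k=ray(d,u,v);k=k/np.linalg.norm(k);P=np.eye(3)-np.outer(k,k);A+=P;b+=P@e;L.append((e,k))
    p=np.linalg.solve(A,b); return p,[float(np.linalg.norm((np.eye(3)-np.outer(k,k))@(p-e))) for e,k in L]
def proj(d,p):
    c=np.array(d['rotation']).T@(np.array(p)-np.array(d['eye'])); q=np.array(d['camera_matrix'])@c; return q[:2]/q[2]
E
python3 - <<'E'
from h import *
np.set_printoptions(precision=4,suppress=True)
for n in ['scene','top','wrist']:
    d=cap(n,n+'0'); print(n,d['eye'],d['rotation'],d['camera_matrix'])
s=sense(); print(s, r.grasp_offset)
E
```

```text
scene [ 1.4479 -0.2715  1.0044] [[ 0.3005  0.6909 -0.6576]
 [ 0.9537 -0.2063  0.219 ]
 [ 0.0156 -0.6929 -0.7208]] [[449.5708   0.     282.1936]
 [  0.     449.5708 209.5   ]
 [  0.       0.       1.    ]]
top [ 0.3173 -0.0005  1.4514] [[ 0.0576 -0.9771  0.2049]
 [-0.9983 -0.0561  0.0134]
 [-0.0016 -0.2053 -0.9787]] [[406.9077   0.     271.7774]
 [  0.     406.9077 210.9519]
 [  0.       0.       1.    ]]
wrist [0.2346 0.5838 0.383 ] [[-0.2689 -0.9306 -0.2484]
 [-0.9632  0.2601  0.0681]
 [ 0.0012  0.2576 -0.9663]] [[298.6811   0.     283.2693]
 [  0.     298.6811 208.6118]
 [  0.       0.       1.    ]]
{'time_s': 0.15, 'joints': array([ 89.3019,  22.0786,   0.3982,  -0.0191, -68.4139, -14.8149]), 'joint_velocities': array([-0.0319, -0.1344,  0.3015,  0.1307, -0.0063, -0.0544]), 'effort': array([ -0.0004, -39.1052,  18.7585,   4.2224,   0.0123,  -0.0001]), 'tcp_pos': array([0.167 , 0.6018, 0.2217]), 'ee_rot': array([[ 0.9635, -0.2676, -0.0003],
       [-0.2676, -0.9635, -0.0016],
       [ 0.0001,  0.0017, -1.    ]]), 'wrist_force': array([-0.2393,  0.1125,  0.4677]), 'moment': array([-0.0132,  0.0067, -0.0555]), 'gripper_width': 1.0006807688703119} 0.0187
```

View pics/scene0.png

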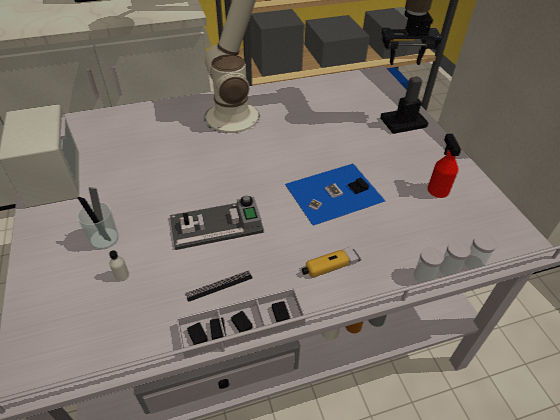

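View pics/top0.png

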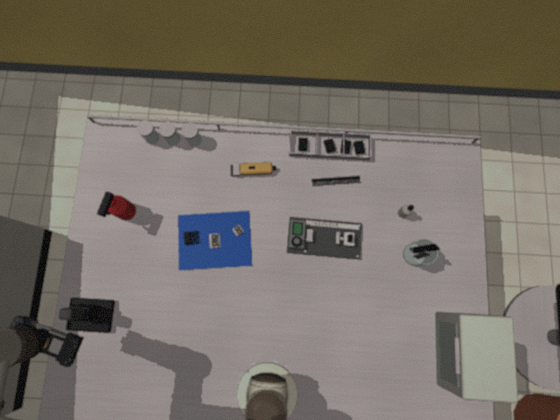

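View pics/wrist0.png

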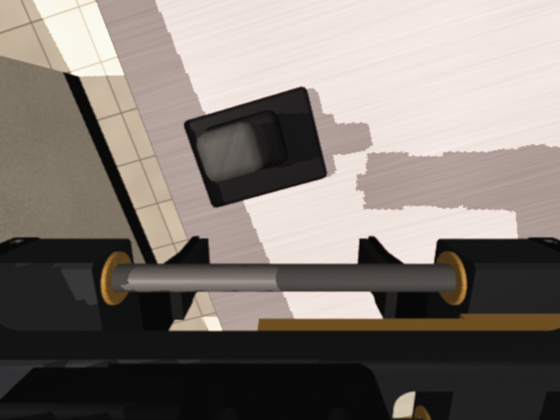

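The top view shows the guard at (191,238), the wide blade at (214,240) and the narrow blade at (238,230), all on the mat. The gauge spans (288–362, 218–258), with the readout at the left (+y) end and the carriage at the right. Next I'll get rough positions.

```bash
python3 - <<'E'
from h import *
np.set_printoptions(precision=4,suppress=True)
d=ld('top0'); s=ld('scene0')
print('blade',onz(d,214,240,.012),onz(s,334,190,.012))
print('narrow',onz(d,238,230,.012),'guard',onz(d,191,238,.015))
for p in [(289,219),(363,223),(361,258),(288,254)]: print('gauge c',onz(d,*p,.014))
for p in [(309,235),(339,239),(350,239)]: print(onz(d,*p,.04))
print('button',onz(d,297,241,.061),onz(s,246,201,.061))
for n,f in (('top',d),('scene',s)):
    im=cv2.cvtColor(f['frame'],cv2.COLOR_RGB2BGR)
    a=im[205:275,170:370] if n=='top' else im[155:255,160:390]
    k=4 if n=='top' else 3.4
    cv2.imwrite(f'pics/{n}0z.png',cv2.resize(a,None,fx=k,fy=k,interpolation=cv2.INTER_CUBIC))
E
```

```text
blade [0.5013 0.2186 0.012 ] [0.5074 0.2151 0.012 ]
narrow [0.5421 0.1359 0.012 ] guard [0.5033 0.3005 0.015 ]
gauge c [ 0.5922 -0.0443  0.014 ]
gauge c [ 0.5929 -0.31    0.014 ]
gauge c [ 0.4671 -0.3044  0.014 ]
gauge c [ 0.4664 -0.047   0.014 ]
[ 0.5343 -0.1162  0.04  ]
[ 0.5263 -0.2214  0.04  ]
[ 0.5285 -0.2597  0.04  ]
button [ 0.5079 -0.0741  0.061 ] [ 0.5233 -0.0771  0.061 ]
```

View pics/top0z.png

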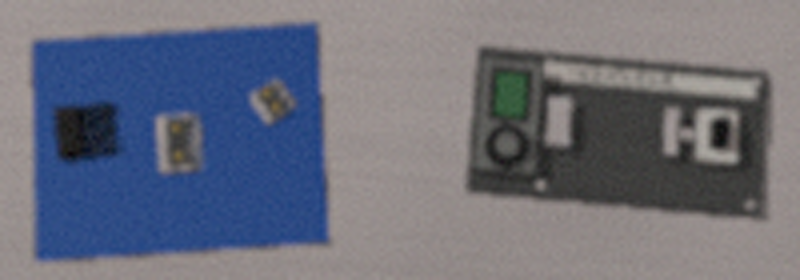

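View pics/scene0z.png

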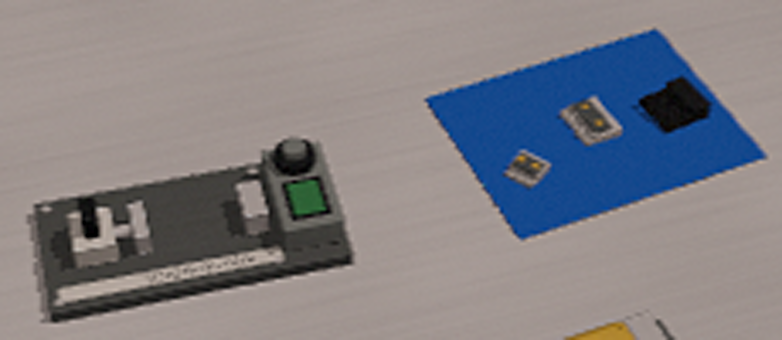

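```bash
python3 - <<'E'
from h import *
np.set_printoptions(precision=4,suppress=True)
d=ld('top0'); s=ld('scene0'); w=ld('wrist0')
print('stand base',onz(d,90,330,0.02),onz(s,404,125,.02), 'base corners wrist',[onz(w,*p,0.02)[:2] for p in [(186,120),(305,88),(326,176),(216,206)]])
print('head', tri([(d,66,314),(s,413,80)]))
print('red',onz(s,440,190,0.0),'tub',onz(s,103,240,0),'oil',onz(s,120,277,0))
E
```

```text
stand base [0.1701 0.6103 0.02  ] [0.2626 0.595  0.02  ] base corners wrist [array([0.2747, 0.6898]), array([0.2711, 0.5475]), array([0.1669, 0.548 ]), array([0.1672, 0.6897])]
head (array([0.2278, 0.6148, 0.1854]), [0.004116634683980707, 0.00411663468398071])
red [0.5947 0.5532 0.    ] tub [ 0.5    -0.4987  0.    ] oil [ 0.6469 -0.4602  0.    ]
```

Call:
servo_tool(deltas=[{"slide": [0,0.4,-1],"spin": 0},{"slide": [0,0.8,-1],"spin": 0},{"slide": [0,1,-0.6],"spin": 0},{"slide": [0,1,0],"spin": 0},{"slide": [0.3,1,0],"spin": 1},{"slide": [0.5,1,0],"spin": 1},{"slide": [1,1,0],"spin": 1},{"slide": [1,1,0],"spin": 1},{"slide": [1,1,0],"spin": 1},{"slide": [1,0.5,0],"spin": 1}], gripper=0)

```text
time_s: 1.15
tcp_pos: [0.1578, 0.329, 0.2851]
ee_rot: [[0.416, -0.909, -0.002], [-0.909, -0.416, -0.012], [0.01, 0.007, -1.0]]
wrist_force: [-0.3, 0.3, 0.1]
gripper_width: 1.004
```

Call:
servo_tool(deltas=[{"slide": [0.9,-1,0]},{"slide": [0.9,-1,0]},{"slide": [0.9,-1,0]},{"slide": [0.9,-1,0]},{"slide": [0.9,-1,0]},{"slide": [0.9,-1,0]},{"slide": [0.9,-1,0.4],"spin": 0},{"slide": [0.8,-1,0.4],"spin": 1},{"slide": [0.3,-1,0.4],"spin": 1},{"slide": [0,-1,0.4],"spin": 1}])

```text
invalid input
```

Every row apparently needs a spin value, so I'll resend with all of them filled in.

Call:
servo_tool(deltas=[{"slide": [0.9,-1,0],"spin": 0},{"slide": [0.9,-1,0],"spin": 0},{"slide": [0.9,-1,0],"spin": 0},{"slide": [0.9,-1,0],"spin": 0},{"slide": [0.9,-1,0],"spin": 0},{"slide": [0.9,-1,0],"spin": 0},{"slide": [0.9,-1,0.4],"spin": 0},{"slide": [0.8,-1,0.4],"spin": 1},{"slide": [0.3,-1,0.4],"spin": 1},{"slide": [0,-1,0.4],"spin": 1}])

```text
time_s: 2.15
tcp_pos: [0.4732, 0.2452, 0.2459]
ee_rot: [[-0.002, -1.0, -0.001], [-1.0, 0.002, -0.003], [0.003, 0.001, -1.0]]
wrist_force: [-0.9, 1.6, 0.4]
gripper_width: 1.003
```

```bash
python3 - <<'E'
from h import *
np.set_printoptions(precision=4,suppress=True)
d=cap('wrist','w1'); print(sense()['tcp_pos'],sense()['ee_rot'],d['eye'],d['rotation'])
E
```

```text
[0.4754 0.2457 0.2433] [[-0.0077 -1.     -0.0023]
 [-1.      0.0077 -0.0051]
 [ 0.0051  0.0023 -1.    ]] [0.4726 0.1758 0.4076] [[-1.      0.0035  0.0015]
 [ 0.0038  0.9665  0.2565]
 [-0.0005  0.2565 -0.9666]]
```

View pics/w1.png

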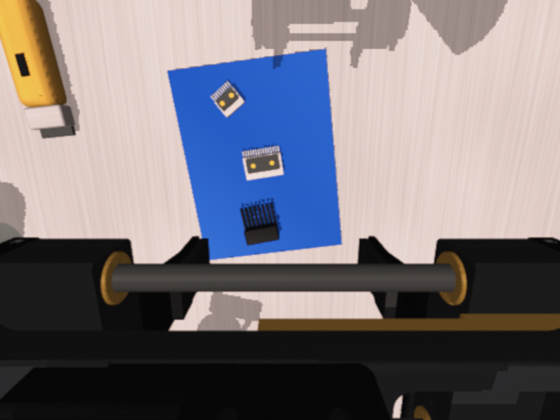

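The wide blade is at about (263,163). Its teeth point up in the image (world −y) and its heel points to +y, which is already the right way round. The narrow blade is at (227,98) and the guard at (260,222).

```bash
cat >> h.py <<'E'
def blademask(d, box):
    f=d['frame']; hsv=cv2.cvtColor(f,cv2.COLOR_RGB2HSV)
    blue=cv2.inRange(hsv,(95,120,60),(125,255,255)); m=cv2.bitwise_not(blue)
    o=np.zeros_like(m); a,b,c,e=box; o[b:e,a:c]=m[b:e,a:c]; return o
E
python3 - <<'E'
from h import *
np.set_printoptions(precision=4,suppress=True)
d=ld('w1'); m=blademask(d,(225,130,305,195))
c=max(cv2.findContours(m,cv2.RETR_EXTERNAL,cv2.CHAIN_APPROX_NONE)[0],key=cv2.contourArea)
rc=cv2.minAreaRect(c); print(rc); 
P=[onz(d,*p,.009)[:2] for p in cv2.boxPoints(rc)]; print(np.array(P)); print('c',np.mean(P,axis=0),[np.linalg.norm(P[i]-P[i-1]) for i in range(4)])
im=cv2.cvtColor(d['frame'],cv2.COLOR_RGB2BGR)[120:210,210:320]
cv2.imwrite('pics/w1z.png',cv2.resize(im,None,fx=6,fy=6,interpolation=cv2.INTER_CUBIC))
E
```

```text
((262.28472900390625, 162.65444946289062), (30.452669143676758, 39.53712463378906), 80.90972137451172)
[[0.5292 0.2027]
 [0.4779 0.1949]
 [0.4717 0.2343]
 [0.5244 0.2426]]
c [0.5008 0.2186] [np.float64(0.0401820267359318), np.float64(0.05191789546896298), np.float64(0.03994482990481574), np.float64(0.05327073004332427)]
```

View pics/w1z.png

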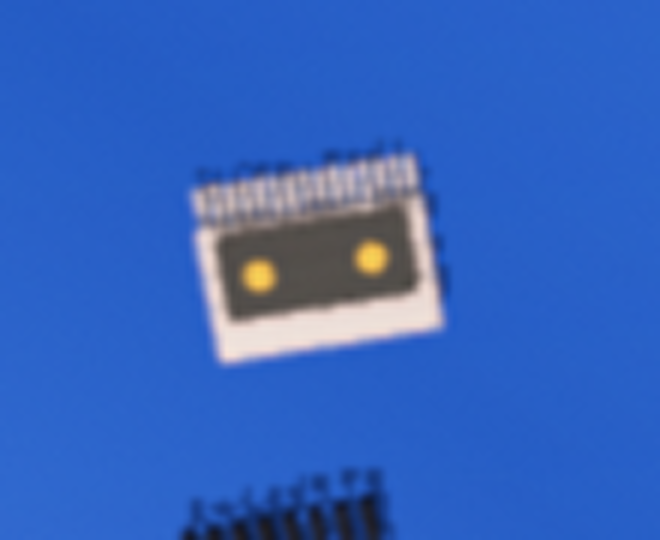

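Call:
servo_tool(deltas=[{"slide": [0.5,-0.5,0.9],"spin": -0.6},{"slide": [0.5,-0.5,0.9],"spin": -0.5},{"slide": [0,0,0.9],"spin": 0},{"slide": [0,0,0.9],"spin": 0},{"slide": [0,0,0.7],"spin": 0},{"slide": [0,0,0],"spin": 0}])

```text
time_s: 2.8
tcp_pos: [0.5023, 0.219, 0.1294]
ee_rot: [[0.151, -0.988, -0.006], [-0.988, -0.151, -0.007], [0.006, 0.007, -1.0]]
wrist_force: [0.2, -0.4, 0.1]
gripper_width: 0.993
```

```bash
cat >> h.py <<'E'
def corners(d,box):
    m=blademask(d,box); c=max(cv2.findContours(m,cv2.RETR_EXTERNAL,cv2.CHAIN_APPROX_NONE)[0],key=cv2.contourArea)
    return cv2.minAreaRect(c)
def screws(d,box):
    hsv=cv2.cvtColor(d['frame'],cv2.COLOR_RGB2HSV); m=cv2.inRange(hsv,(18,120,120),(32,255,255))
    o=np.zeros_like(m); a,b,c,e=box; o[b:e,a:c]=m[b:e,a:c]
    n,l,s,ce=cv2.connectedComponentsWithStats(o); return [(tuple(ce[i]),s[i,4]) for i in range(1,n)]
E
python3 - <<'E'
from h import *
np.set_printoptions(precision=4,suppress=True)
d=cap('wrist','w2'); print(sense()['tcp_pos'],sense()['ee_rot'])
print(screws(ld('w1'),(225,130,305,195)),screws(d,(150,80,420,235)))
E
```

```text
[0.5032 0.2195 0.1308] [[ 0.1518 -0.9884 -0.0038]
 [-0.9884 -0.1518 -0.0062]
 [ 0.0056  0.0047 -1.    ]]
[((np.float64(271.5), np.float64(162.5)), np.int32(24)), ((np.float64(252.78571428571428), np.float64(165.5)), np.int32(28))] [((np.float64(257.5), np.float64(107.0)), np.int32(26)), ((np.float64(243.0), np.float64(115.875)), np.int32(24)), ((np.float64(271.2), np.float64(205.925)), np.int32(40)), ((np.float64(297.28205128205127), np.float64(205.89743589743588)), np.int32(39))]
```

View pics/w2.png

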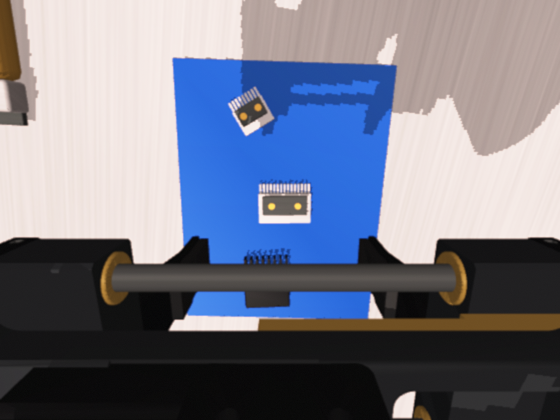

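```bash
python3 - <<'E'
from h import *
np.set_printoptions(precision=4,suppress=True)
a=ld('w1');b=ld('w2')
print(tri([(a,252.8,165.5),(b,271.2,205.9)]),tri([(a,271.5,162.5),(b,297.3,205.9)]))
rc=corners(b,(240,170,330,235)); print(rc)
P=np.array([onz(b,*p,.010)[:2] for p in cv2.boxPoints(rc)]); print(P,P.mean(0),[np.linalg.norm(P[i]-P[i-1]) for i in range(4)])
print(proj(b,sense()['tcp_pos']))
E
```

```text
(array([0.5129, 0.2214, 0.0147]), [4.01345560725502e-05, 4.0134556072477126e-05]) (array([0.4883, 0.2175, 0.0154]), [2.9277621417177055e-05, 2.9277621417114432e-05])
((284.5, 203.0), (40.0, 53.0), 90.0)
[[0.5284 0.2022]
 [0.4785 0.1946]
 [0.4716 0.2339]
 [0.5232 0.2417]] [0.5004 0.2181] [np.float64(0.039845466078967995), np.float64(0.050456645795108716), np.float64(0.0398923510594639), np.float64(0.05224477578346544)]
[281.4405 254.2929]
```

Call:
servo_tool(deltas=[{"slide": [0.05,0.1,0.9],"spin": 0},{"slide": [0,0,0.9],"spin": 0},{"slide": [0,0,0.9],"spin": 0},{"slide": [0,0,0.9],"spin": 0},{"slide": [0,0,0.7],"spin": 0},{"slide": [0,0,0.3],"spin": 0},{"slide": [0,0,0],"spin": 0}])

```text
time_s: 3.55
tcp_pos: [0.5079, 0.2235, 0.0227]
ee_rot: [[0.158, -0.987, 0.014], [-0.987, -0.158, 0.005], [-0.003, -0.014, -1.0]]
wrist_force: [0.2, -0.2, -1.6]
gripper_width: 0.998
```

Call:
servo_tool(deltas=[{"slide": [0.15,0.33,0.2],"spin": 0},{"slide": [0,0,0.2],"spin": 0},{"slide": [0,0,0.2],"spin": 0},{"slide": [0,0,0],"spin": 0},{"slide": [0,0,0],"spin": 0}])

```text
time_s: 4.05
tcp_pos: [0.502, 0.2199, 0.0104]
ee_rot: [[0.16, -0.987, 0.02], [-0.987, -0.16, 0.009], [-0.006, -0.021, -1.0]]
wrist_force: [-0.3, 0.2, 0.3]
gripper_width: 1.002
```

Call:
servo_tool(deltas=[{"slide": [0.03,0.06,0.15],"spin": 0},{"slide": [0,0,0.05],"spin": 0},{"slide": [0,0,0],"spin": 0}])

```text
time_s: 4.35
tcp_pos: [0.5011, 0.2192, 0.0054]
ee_rot: [[0.16, -0.987, 0.021], [-0.987, -0.16, 0.01], [-0.006, -0.022, -1.0]]
wrist_force: [0.2, 0.5, -0.8]
gripper_width: 0.998
```

Call:
servo_tool(deltas=[{"slide": [0,0,0],"spin": 0},{"slide": [0,0,0],"spin": 0},{"slide": [0,0,0],"spin": 0},{"slide": [0,0,0],"spin": 0},{"slide": [0,0,0],"spin": 0},{"slide": [0,0,0],"spin": 0},{"slide": [0,0,0],"spin": 0}], gripper=255)

```text
time_s: 5.05
tcp_pos: [0.5012, 0.2193, 0.0054]
ee_rot: [[0.16, -0.987, 0.021], [-0.987, -0.16, 0.01], [-0.007, -0.022, -1.0]]
wrist_force: [-0.4, -0.0, -0.2]
gripper_width: 0.564
```

Call:
servo_tool(deltas=[{"slide": [0,0,-0.3],"spin": 0},{"slide": [0,0,-0.8],"spin": 0},{"slide": [0,0,-1],"spin": 0},{"slide": [0,0,-1],"spin": 0},{"slide": [0,0,-1],"spin": 0},{"slide": [0.3,0,-1],"spin": 0.5},{"slide": [0.6,0,-1],"spin": 0.6},{"slide": [1,0,-1],"spin": 0},{"slide": [1,0,-0.5],"spin": 0},{"slide": [1,0,0],"spin": 0}])

```text
time_s: 6.05
tcp_pos: [0.4988, 0.1184, 0.2057]
ee_rot: [[0.005, -1.0, 0.021], [-1.0, -0.005, 0.009], [-0.009, -0.021, -1.0]]
wrist_force: [0.6, -0.2, -0.6]
gripper_width: 0.571
```

```bash
python3 - <<'E'
from h import *
d=cap('wrist','w3'); print(sense()['tcp_pos'],sense()['gripper_width'])
E
```

```text
[0.497599   0.11546909 0.20511165] 0.5714722869014621
```

View pics/w3.png

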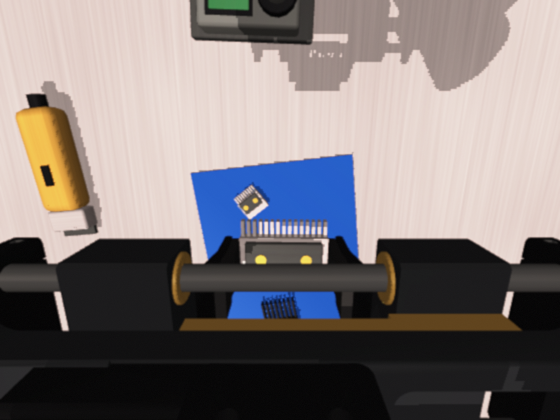

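The blade is held square between the fingers, with its teeth in view at row 228. The readout is coming in at the top (190–315, 0–40).

Call:
servo_tool(deltas=[{"slide": [1,0,0],"spin": 0},{"slide": [1,-0.3,0],"spin": 0},{"slide": [1,-0.3,0],"spin": 0},{"slide": [1,-0.3,0],"spin": 0},{"slide": [1,-0.3,0],"spin": 0},{"slide": [1,0,0],"spin": 0},{"slide": [1,0,0],"spin": 0},{"slide": [0.5,0,0],"spin": 0},{"slide": [0,0,0],"spin": 0},{"slide": [0,0,0],"spin": 0}])

```text
time_s: 7.1
tcp_pos: [0.5256, -0.0798, 0.207]
ee_rot: [[-0.0, -1.0, 0.019], [-1.0, 0.0, 0.01], [-0.01, -0.019, -1.0]]
wrist_force: [0.3, -0.0, -1.4]
gripper_width: 0.568
```

```bash
python3 - <<'E'
from h import *
d=cap('wrist','w4'); print(sense()['tcp_pos'],sense()['ee_rot'],sense()['gripper_width'])
E
```

```text
[ 0.52559734 -0.07960769  0.20707006] [[ 4.99086472e-04 -9.99815117e-01  1.92219077e-02]
 [-9.99950313e-01 -3.07595890e-04  9.96376930e-03]
 [-9.95601459e-03 -1.92259254e-02 -9.99765593e-01]] 0.5712880134062692
```

View pics/w4.png

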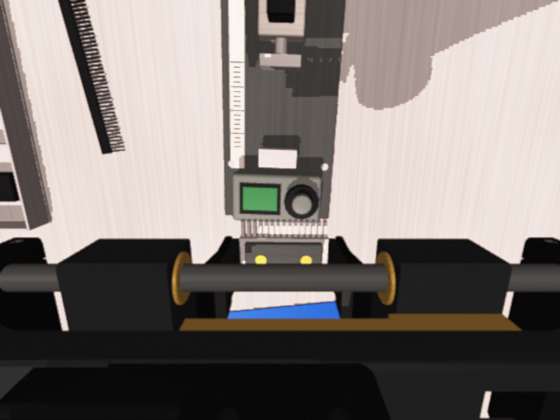

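The gauge is in view: carriage and tab at (281,15), jaw pad at (280,60), anvil top at (277,158) and button at (302,201). I'll take a second viewpoint.

Call:
servo_tool(deltas=[{"slide": [1,0,0],"spin": 0},{"slide": [1,0,0],"spin": 0},{"slide": [1,0,0],"spin": 0},{"slide": [0.5,0,0],"spin": 0},{"slide": [0,0,0],"spin": 0},{"slide": [0,0,0],"spin": 0}])

```text
time_s: 7.75
tcp_pos: [0.5271, -0.1634, 0.2065]
ee_rot: [[0.01, -1.0, 0.02], [-1.0, -0.01, 0.012], [-0.011, -0.02, -1.0]]
wrist_force: [0.2, 0.0, -0.2]
gripper_width: 0.564
```

```bash
python3 - <<'E'
from h import *
d=cap('wrist','w5'); print(sense()['tcp_pos'],sense()['ee_rot'],sense()['gripper_width'])
for n,b in (('w4',(200,0,360,225)),('w5',(200,0,360,240))):
    im=cv2.cvtColor(ld(n)['frame'],cv2.COLOR_RGB2BGR)[b[1]:b[3],b[0]:b[2]]
    cv2.imwrite(f'pics/{n}z.png',cv2.resize(im,None,fx=2.5,fy=2.5,interpolation=cv2.INTER_CUBIC) if n=='w4' else cv2.resize(im,None,fx=2.5,fy=2.5,interpolation=cv2.INTER_CUBIC))
E
```

```text
[ 0.52706648 -0.16325055  0.20652492] [[ 0.01019527 -0.99974585  0.02010707]
 [-0.9998845  -0.0099659   0.01147483]
 [-0.01127153 -0.02022174 -0.99973198]] 0.5719575484804742
```

View pics/w4z.png

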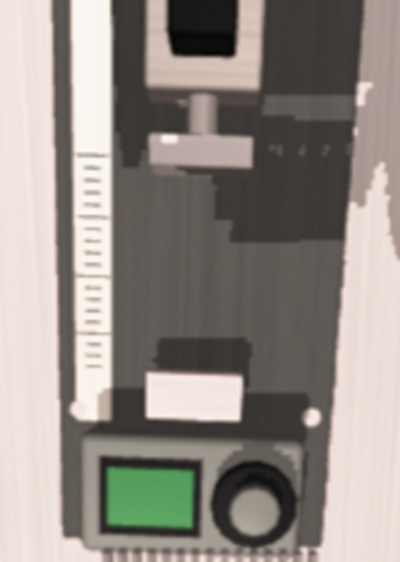

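View pics/w5z.png

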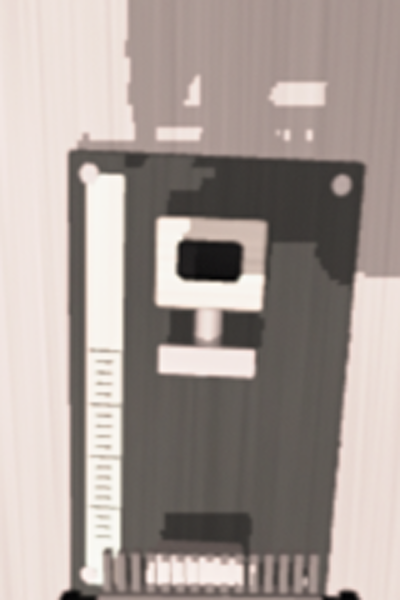

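```bash
python3 - <<'E'
from h import *
np.set_printoptions(precision=4,suppress=True)
a=ld('w4');b=ld('w5')
q=lambda d,u,v:(d,200+u/2.5,v/2.5)
def T(n,p,r): print(n,*tri([q(a,*p),q(b,*r)]))
T('padL',(149,165),(157,373));T('padR',(252,165),(255,378));T('padBL',(150,136),(159,346));T('padBR',(252,136),(257,349))
T('screw',(79,409),(91,575))
T('tabFL',(170,52),(177,280));T('tabFR',(237,54),(242,282))
A=onz(*q(a,147,375),.038);B=onz(*q(a,243,377),.038);print('anvil',A,B,np.linalg.norm(A-B))
for p in [(69,151),(364,163)]: print('bed',onz(*q(b,*p),.014))
for p in [(157,373),(255,378)]: print('pad b',onz(*q(b,*p),.038))
for p in [(178,240),(243,241),(242,282),(177,280)]: print('tab',onz(*q(b,*p),.063))
print('button',onz(*q(a,254,507),.061))
for p in [(79,409),(312,417)]: print('screws w4',onz(*q(a,*p),.014))
for p in [(91,575),(89,174),(341,185)]: print('screws w5',onz(*q(b,*p),.014))
E
```

```text
padL [ 0.5529 -0.2094  0.0371] [0.00024550231713958253, 0.00024550231713948344]
padR [ 0.5109 -0.2082  0.043 ] [0.00016500840159049297, 0.0001650084015905409]
padBL [ 0.5523 -0.2207  0.034 ] [7.076142056869044e-05, 7.076142056857223e-05]
padBR [ 0.5104 -0.22    0.0367] [0.0005395182548471427, 0.0005395182548474715]
screw [ 0.5895 -0.1081  0.0163] [0.00046596544990220115, 0.0004659654499019099]
tabFL [ 0.5434 -0.2478  0.0443] [0.0004225898056725798, 0.0004225898056723926]
tabFR [ 0.5172 -0.2472  0.0432] [0.00014486716323143607, 0.00014486716323169527]
anvil [ 0.5553 -0.1255  0.038 ] [ 0.5136 -0.1246  0.038 ] 0.04179197003231024
bed [ 0.5923 -0.3017  0.014 ]
bed [ 0.4649 -0.2976  0.014 ]
pad b [ 0.553  -0.2095  0.038 ]
pad b [ 0.5105 -0.2078  0.038 ]
tab [ 0.5423 -0.2616  0.063 ]
tab [ 0.5174 -0.2614  0.063 ]
tab [ 0.5175 -0.2465  0.063 ]
tab [ 0.5427 -0.247   0.063 ]
button [ 0.5089 -0.0722  0.061 ]
screws w4 [ 0.5904 -0.1077  0.014 ]
screws w4 [ 0.4802 -0.1041  0.014 ]
screws w5 [ 0.5895 -0.1073  0.014 ]
screws w5 [ 0.584  -0.2926  0.014 ]
screws w5 [ 0.4742 -0.2888  0.014 ]
```

Call:
servo_tool(deltas=[{"slide": [-0.48,-0.28,0.2],"spin": 0.3},{"slide": [0,0,0.8],"spin": 0},{"slide": [0,0,0.8],"spin": 0},{"slide": [0,0,0.8],"spin": 0},{"slide": [0,0,0.8],"spin": 0},{"slide": [0,0,0.8],"spin": 0},{"slide": [0,0,0.8],"spin": 0},{"slide": [0,0,0.5],"spin": 0},{"slide": [0,0,0],"spin": 0},{"slide": [0,0,0],"spin": 0}])

```text
time_s: 8.8
tcp_pos: [0.5406, -0.1383, 0.0676]
ee_rot: [[-0.019, -0.999, 0.027], [-1.0, 0.019, 0.012], [-0.013, -0.026, -1.0]]
wrist_force: [0.9, -0.2, -1.2]
gripper_width: 0.569
```

```bash
python3 - <<'E'
from h import *
d=cap('wrist','w6'); print(sense()['tcp_pos'],sense()['ee_rot'],sense()['gripper_width'])
cap('scene','s6')
E
```

```text
[ 0.54057394 -0.13829627  0.06771507] [[-0.01932567 -0.99945458  0.02677784]
 [-0.99972946  0.01966384  0.01242348]
 [-0.01294326 -0.0265305  -0.99956421]] 0.5674289394639209
```

View pics/w6.png

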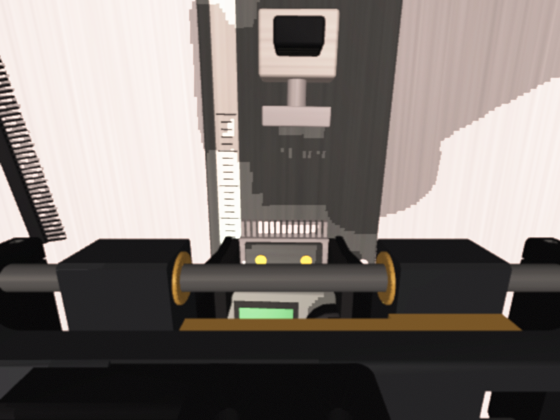

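Call:
servo_tool(deltas=[{"slide": [0.55,0.25,0],"spin": 0.08},{"slide": [0,0,0],"spin": 0},{"slide": [0.03,0.02,0.4],"spin": 0},{"slide": [0.03,0.02,0.4],"spin": 0},{"slide": [0.03,0.02,0.4],"spin": 0},{"slide": [0,0,0.2],"spin": 0},{"slide": [0,0,0],"spin": 0},{"slide": [0,0,0],"spin": 0}])

```text
time_s: 9.7
tcp_pos: [0.5342, -0.1553, 0.0314]
ee_rot: [[-0.032, -0.999, 0.031], [-0.999, 0.032, 0.012], [-0.013, -0.031, -0.999]]
wrist_force: [-0.3, 0.9, -1.1]
gripper_width: 0.566
```

Call:
servo_tool(deltas=[{"slide": [-0.03,0,0.2],"spin": 0},{"slide": [-0.03,0,0.15],"spin": 0},{"slide": [0,0,0.1],"spin": 0},{"slide": [0,0,0],"spin": 0}])

```text
time_s: 10.1
tcp_pos: [0.5353, -0.1533, 0.0197]
ee_rot: [[-0.031, -0.999, 0.032], [-0.999, 0.032, 0.012], [-0.013, -0.032, -0.999]]
wrist_force: [-0.7, 0.1, -0.2]
gripper_width: 0.567
```

```bash
python3 - <<'E'
from h import *
d=cap('scene','s7'); s=sense(); print(s['tcp_pos'],s['wrist_force'])
im=cv2.cvtColor(d['frame'],cv2.COLOR_RGB2BGR)[180:250,160:280]
cv2.imwrite('pics/s7z.png',cv2.resize(im,None,fx=6,fy=6,interpolation=cv2.INTER_CUBIC))
E
```

```text
[ 0.53541042 -0.15332919  0.01989121] [ 0.09851779  0.53647061 -0.79958231]
```

View pics/s7z.png

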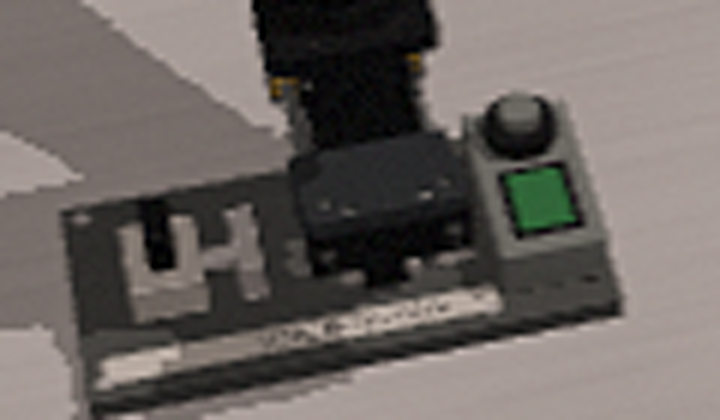

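Call:
servo_tool(deltas=[{"slide": [0,0,0.06],"spin": 0},{"slide": [0,0,0.05],"spin": 0},{"slide": [0,0,0],"spin": 0}])

```text
time_s: 10.45
tcp_pos: [0.5358, -0.1533, 0.0174]
ee_rot: [[-0.031, -0.999, 0.034], [-0.999, 0.031, 0.012], [-0.013, -0.033, -0.999]]
wrist_force: [0.0, 0.3, -0.6]
gripper_width: 0.569
```

Call:
servo_tool(deltas=[{"slide": [0,0,0.05],"spin": 0},{"slide": [0,0,0],"spin": 0}])

```text
time_s: 10.65
tcp_pos: [0.5362, -0.1533, 0.0168]
ee_rot: [[-0.031, -0.999, 0.034], [-0.999, 0.031, 0.012], [-0.013, -0.034, -0.999]]
wrist_force: [-0.9, -0.6, -0.2]
gripper_width: 0.565
```

Call:
servo_tool(deltas=[{"slide": [0,0,0.04],"spin": 0},{"slide": [0,0,0.03],"spin": 0}])

```text
time_s: 10.85
tcp_pos: [0.5363, -0.1533, 0.0166]
ee_rot: [[-0.03, -0.999, 0.034], [-0.999, 0.031, 0.011], [-0.012, -0.034, -0.999]]
wrist_force: [-2.6, 1.9, 6.1]
gripper_width: 0.565
```

```bash
python3 - <<'E'
from h import *
s=sense(); print(s['tcp_pos'],s['wrist_force'],s['moment'])
E
```

```text
[ 0.53634111 -0.15334523  0.01658646] [-2.55833542  1.87284001  6.12114417] [ 0.38409782  0.745997   -0.00262984]
```

Call:
servo_tool(deltas=[{"slide": [0,0,0],"spin": 0},{"slide": [0,0,0],"spin": 0},{"slide": [0,0,0],"spin": 0},{"slide": [0,0,0],"spin": 0},{"slide": [0,0,0],"spin": 0}], gripper=30)

```text
time_s: 11.35
tcp_pos: [0.5369, -0.1534, 0.0166]
ee_rot: [[-0.03, -0.999, 0.036], [-0.999, 0.031, 0.011], [-0.012, -0.036, -0.999]]
wrist_force: [0.6, -0.4, -0.1]
gripper_width: 0.865
```

Call:
servo_tool(deltas=[{"slide": [0,0,-0.3],"spin": 0},{"slide": [0,0,-0.7],"spin": 0},{"slide": [0,0,-1],"spin": 0},{"slide": [0,0,-1],"spin": 0},{"slide": [0,0,-1],"spin": 0},{"slide": [0,0,-1],"spin": 0},{"slide": [0.5,0,-1],"spin": 0},{"slide": [0.5,0,0],"spin": 0},{"slide": [0,0,0],"spin": 0}])

```text
time_s: 12.25
tcp_pos: [0.5299, -0.1811, 0.1752]
ee_rot: [[-0.029, -0.999, 0.036], [-1.0, 0.03, 0.01], [-0.011, -0.036, -0.999]]
wrist_force: [0.2, 1.0, 0.3]
gripper_width: 0.876
```

```bash
python3 - <<'E'
from h import *
d=cap('wrist','w8'); s=sense(); print(s['tcp_pos'],s['ee_rot'],s['gripper_width'])
im=cv2.cvtColor(d['frame'],cv2.COLOR_RGB2BGR)[0:240,180:380]
cv2.imwrite('pics/w8z.png',cv2.resize(im,None,fx=2.5,fy=2.5,interpolation=cv2.INTER_CUBIC))
E
```

```text
[ 0.53032205 -0.18078338  0.17545747] [[-0.02867767 -0.99890399  0.03699199]
 [-0.99952741  0.02906611  0.0100059 ]
 [-0.01107015 -0.03668756 -0.99926547]] 0.8791085918224596
```

View pics/w8z.png

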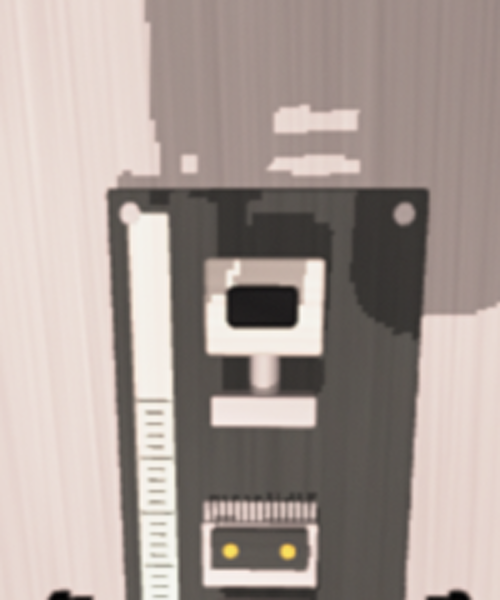

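The blade lies flat on the bed with its teeth facing the jaw pad. Its screws are at about (272,220) in the full image, roughly on the pad's midline. I'll measure, then go behind the tab.

```bash
python3 - <<'E'
from h import *
np.set_printoptions(precision=4,suppress=True)
d=ld('w8'); q=lambda u,v:(d,180+u/2.5,v/2.5)
for n,u,v,z in [('s1',231,551,.026),('s2',288,551,.026),('heelL',203,587,.022),('heelR',316,587,.022),('padL',211,426,.038),('padR',316,426,.038),('tabBL',227,288,.063),('tabBR',297,288,.063),('tabFL',227,327,.063),('tabFR',297,327,.063)]:
    print(n,onz(*q(u,v),z))
E
```

```text
s1 [ 0.548  -0.1529  0.026 ]
s2 [ 0.5231 -0.1524  0.026 ]
heelL [ 0.5616 -0.1349  0.022 ]
heelR [ 0.511 -0.134  0.022]
padL [ 0.5529 -0.2095  0.038 ]
padR [ 0.5109 -0.2085  0.038 ]
tabBL [ 0.5423 -0.2613  0.063 ]
tabBR [ 0.5179 -0.2605  0.063 ]
tabFL [ 0.5428 -0.2481  0.063 ]
tabFR [ 0.5181 -0.2474  0.063 ]
```

Call:
servo_tool(deltas=[{"slide": [0.9,0,0],"spin": 0},{"slide": [0.9,0,0],"spin": 0},{"slide": [0.9,0,0],"spin": 0},{"slide": [0.9,0,0],"spin": 0},{"slide": [0.9,0,0],"spin": 0},{"slide": [0.3,0,0],"spin": 0},{"slide": [0,0,0],"spin": 0},{"slide": [0,0,0],"spin": 0}], gripper=255)

```text
time_s: 13.1
tcp_pos: [0.5231, -0.3, 0.1652]
ee_rot: [[-0.027, -0.999, 0.021], [-0.999, 0.027, 0.016], [-0.017, -0.021, -1.0]]
wrist_force: [0.2, -0.1, 0.3]
gripper_width: 0.239
```

Call:
servo_tool(deltas=[{"slide": [0,-0.1,0.6],"spin": 0},{"slide": [0,0,0.9],"spin": 0},{"slide": [0,0,0.9],"spin": 0},{"slide": [0,0,0.9],"spin": 0},{"slide": [0,0,0.6],"spin": 0},{"slide": [0,0,0.3],"spin": 0},{"slide": [0,0,0],"spin": 0},{"slide": [0,0,0],"spin": 0}])

```text
time_s: 13.9
tcp_pos: [0.53, -0.2906, 0.0583]
ee_rot: [[-0.018, -1.0, 0.023], [-1.0, 0.018, 0.017], [-0.017, -0.023, -1.0]]
wrist_force: [0.1, 0.0, -0.5]
gripper_width: 0.006
```

```bash
python3 - <<'E'
from h import *
d=cap('scene','s9'); s=sense(); print(s['tcp_pos'],s['wrist_force'],s['gripper_width'])
im=cv2.cvtColor(d['frame'],cv2.COLOR_RGB2BGR)[150:250,140:280]
cv2.imwrite('pics/s9z.png',cv2.resize(im,None,fx=5,fy=5,interpolation=cv2.INTER_CUBIC))
E
```

```text
[ 0.53002913 -0.29065135  0.05840092] [-0.81954999  0.48708166 -0.24543388] 0.001280509465760115
```

View pics/s9z.png

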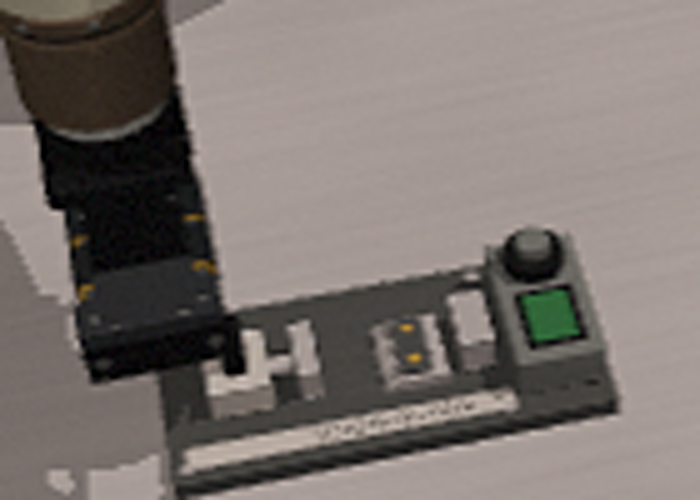

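Call:
servo_tool(deltas=[{"slide": [0.1,0,0.3],"spin": 0},{"slide": [0,0,0.15],"spin": 0},{"slide": [-0.1,0,0],"spin": 0},{"slide": [-0.2,0,0],"spin": 0},{"slide": [-0.15,0,0],"spin": 0},{"slide": [0,0,0],"spin": 0}])

```text
time_s: 14.55
tcp_pos: [0.5319, -0.2816, 0.0491]
ee_rot: [[-0.018, -0.999, 0.028], [-1.0, 0.019, 0.015], [-0.016, -0.028, -0.999]]
wrist_force: [-0.4, 0.2, 0.6]
gripper_width: 0.009
```

Call:
servo_tool(deltas=[{"slide": [-0.12,0.02,0.03],"spin": 0},{"slide": [-0.12,0.02,0.03],"spin": 0},{"slide": [-0.12,0,0],"spin": 0}])

```text
time_s: 14.85
tcp_pos: [0.5312, -0.2727, 0.0479]
ee_rot: [[-0.018, -0.999, 0.029], [-1.0, 0.018, 0.014], [-0.014, -0.029, -0.999]]
wrist_force: [-1.1, -6.5, -3.6]
gripper_width: 0.002
```

Call:
servo_tool(deltas=[{"slide": [-0.1,0,0],"spin": 0},{"slide": [-0.1,0,0],"spin": 0}])

```text
time_s: 15.05
tcp_pos: [0.5313, -0.2701, 0.0479]
ee_rot: [[-0.017, -0.999, 0.029], [-1.0, 0.018, 0.01], [-0.01, -0.029, -1.0]]
wrist_force: [-1.2, -7.1, -2.6]
gripper_width: 0.006
```

Call:
servo_tool(deltas=[{"slide": [-0.2,0,0],"spin": 0},{"slide": [-0.2,0,0],"spin": 0},{"slide": [-0.2,0,0],"spin": 0},{"slide": [-0.2,0,0],"spin": 0},{"slide": [-0.2,0,0],"spin": 0},{"slide": [-0.2,0,0],"spin": 0}])

```text
time_s: 15.65
tcp_pos: [0.5321, -0.2487, 0.048]
ee_rot: [[-0.019, -0.999, 0.032], [-1.0, 0.019, -0.002], [0.002, -0.032, -0.999]]
wrist_force: [-0.0, -6.7, -2.0]
gripper_width: 0.003
```

Call:
servo_tool(deltas=[{"slide": [-0.2,0.02,0],"spin": 0},{"slide": [-0.2,0.02,0],"spin": 0},{"slide": [-0.15,0,0],"spin": 0},{"slide": [-0.1,0,0],"spin": 0}])

```text
time_s: 16.05
tcp_pos: [0.5325, -0.2375, 0.0481]
ee_rot: [[-0.019, -0.999, 0.035], [-1.0, 0.019, -0.01], [0.009, -0.035, -0.999]]
wrist_force: [-0.1, -6.9, -1.3]
gripper_width: 0.008
```

```bash
python3 - <<'E'
from h import *
d=cap('scene','s10'); s=sense(); print(s['tcp_pos'],s['wrist_force'],s['gripper_width'])
im=cv2.cvtColor(d['frame'],cv2.COLOR_RGB2BGR)[180:250,160:280]
cv2.imwrite('pics/s10z.png',cv2.resize(im,None,fx=6,fy=6,interpolation=cv2.INTER_CUBIC))
E
```

```text
[ 0.53247912 -0.23736544  0.04808152] [ 0.38274474 -6.35076067 -1.68101672] 0.006222129639270096
```

View pics/s10z.png

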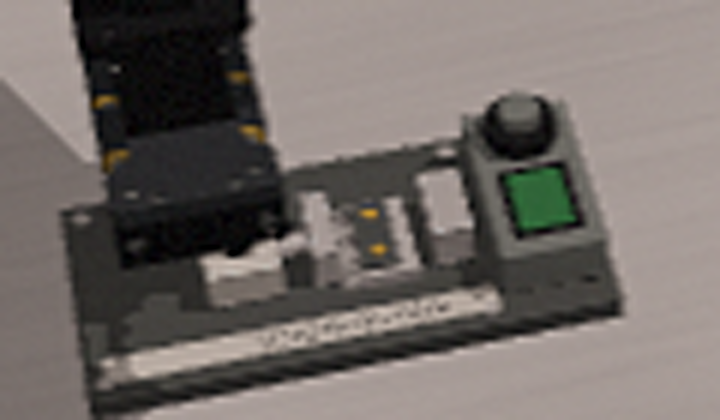

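Call:
servo_tool(deltas=[{"slide": [-0.13,0.02,0],"spin": 0},{"slide": [-0.13,0.02,0],"spin": 0},{"slide": [-0.13,0,0],"spin": 0}])

```text
time_s: 16.4
tcp_pos: [0.5327, -0.2319, 0.0481]
ee_rot: [[-0.02, -0.999, 0.038], [-1.0, 0.019, -0.016], [0.015, -0.038, -0.999]]
wrist_force: [-0.2, -7.4, -1.4]
gripper_width: 0.005
```

Call:
servo_tool(deltas=[{"slide": [-0.13,0.02,0],"spin": 0},{"slide": [-0.13,0.02,0],"spin": 0},{"slide": [-0.13,0,0],"spin": 0}])

```text
time_s: 16.7
tcp_pos: [0.5329, -0.2265, 0.0482]
ee_rot: [[-0.02, -0.999, 0.04], [-1.0, 0.019, -0.022], [0.021, -0.041, -0.999]]
wrist_force: [-0.8, -8.2, -2.3]
gripper_width: 0.005
```

```bash
python3 - <<'E'
from h import *
d=cap('scene','s11'); s=sense(); print(s['tcp_pos'],s['wrist_force'],s['gripper_width'])
im=cv2.cvtColor(d['frame'],cv2.COLOR_RGB2BGR)[180:250,160:280]
cv2.imwrite('pics/s11z.png',cv2.resize(im,None,fx=6,fy=6,interpolation=cv2.INTER_CUBIC))
E
```

```text
[ 0.53290849 -0.22626774  0.04820282] [ 0.05078551 -7.15532969 -1.73135181] 0.009288154041867903
```

View pics/s11z.png

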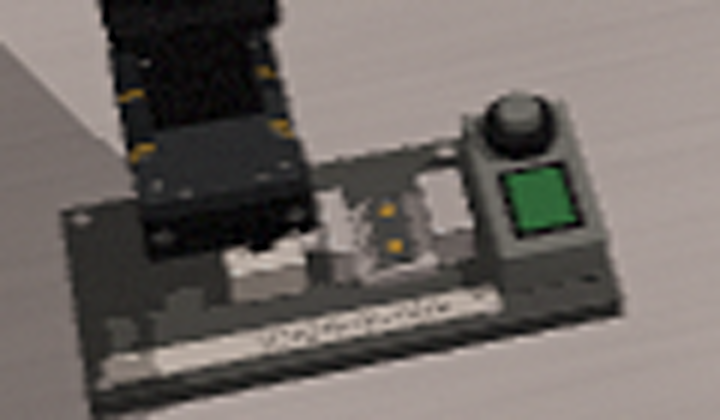

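Call:
servo_tool(deltas=[{"slide": [-0.13,0.02,0],"spin": 0},{"slide": [-0.13,0.02,0],"spin": 0}])

```text
time_s: 16.95
tcp_pos: [0.533, -0.2232, 0.0483]
ee_rot: [[-0.02, -0.999, 0.043], [-0.999, 0.019, -0.026], [0.025, -0.043, -0.999]]
wrist_force: [0.3, -9.3, -4.0]
gripper_width: 0.005
```

Call:
servo_tool(deltas=[{"slide": [0.2,0,0],"spin": 0},{"slide": [0.4,0,0],"spin": 0},{"slide": [0.2,0,-0.6],"spin": 0},{"slide": [0,0,-1],"spin": 0},{"slide": [0,0,-1],"spin": 0},{"slide": [0,0,-1],"spin": 0},{"slide": [0,0,-0.6],"spin": 0},{"slide": [0,0,0],"spin": 0}])

```text
time_s: 17.75
tcp_pos: [0.5268, -0.2433, 0.1566]
ee_rot: [[-0.022, -0.999, 0.039], [-0.999, 0.021, -0.024], [0.023, -0.04, -0.999]]
wrist_force: [0.4, -1.0, -0.2]
gripper_width: 0.004
```

```bash
python3 - <<'E'
from h import *
d=cap('wrist','w12'); s=sense(); print(s['tcp_pos'],s['ee_rot'],s['gripper_width'])
cap('top','t12')
E
```

```text
[ 0.52619033 -0.24309006  0.15536533] [[-0.02251958 -0.99904941  0.03732479]
 [-0.9995015   0.02167205 -0.02295809]
 [ 0.02212736 -0.03782319 -0.99903943]] 0.004237388822806721
```

View pics/w12.png

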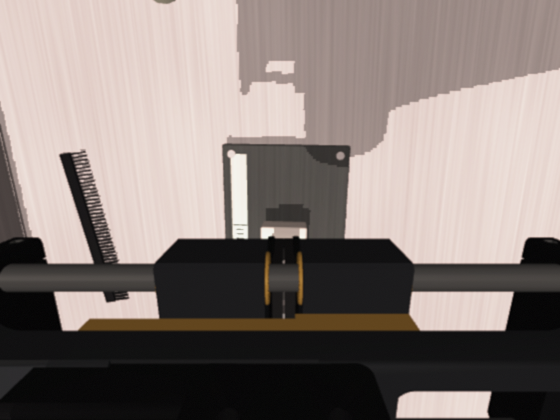

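Call:
servo_tool(deltas=[{"slide": [-0.6,0,-0.5],"spin": 0},{"slide": [-0.9,0,-0.5],"spin": 0},{"slide": [-0.9,0,-0.3],"spin": 0},{"slide": [-0.9,0,0],"spin": 0},{"slide": [-0.9,0,0],"spin": 0},{"slide": [-0.7,0,0],"spin": 0},{"slide": [0,0,0],"spin": 0},{"slide": [0,0,0],"spin": 0}])

```text
time_s: 18.65
tcp_pos: [0.523, -0.1112, 0.1793]
ee_rot: [[-0.022, -1.0, 0.02], [-1.0, 0.022, -0.02], [0.019, -0.02, -1.0]]
wrist_force: [0.5, -0.2, 0.1]
gripper_width: 0.005
```

```bash
python3 - <<'E'
from h import *
d=cap('wrist','w13'); s=sense(); print(s['tcp_pos'],s['ee_rot'],s['gripper_width'])
im=cv2.cvtColor(d['frame'],cv2.COLOR_RGB2BGR)[60:240,200:360]
cv2.imwrite('pics/w13z.png',cv2.resize(im,None,fx=3.3,fy=3.3,interpolation=cv2.INTER_CUBIC))
E
```

```text
[ 0.52304727 -0.11138936  0.17927008] [[-0.02273936 -0.99954201  0.01996721]
 [-0.99955511  0.02234502 -0.01975537]
 [ 0.01930015 -0.02040755 -0.99960544]] 0.008553166922133605
```

View pics/w13.png

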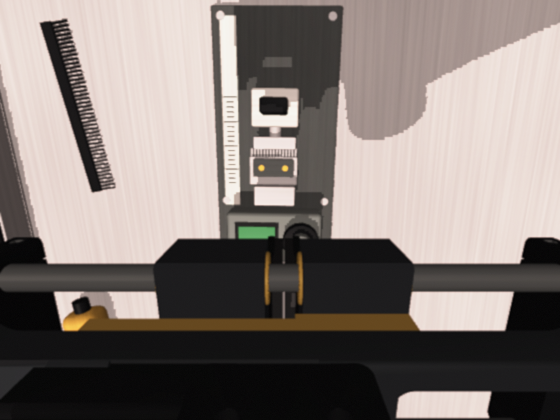

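View pics/w13z.png

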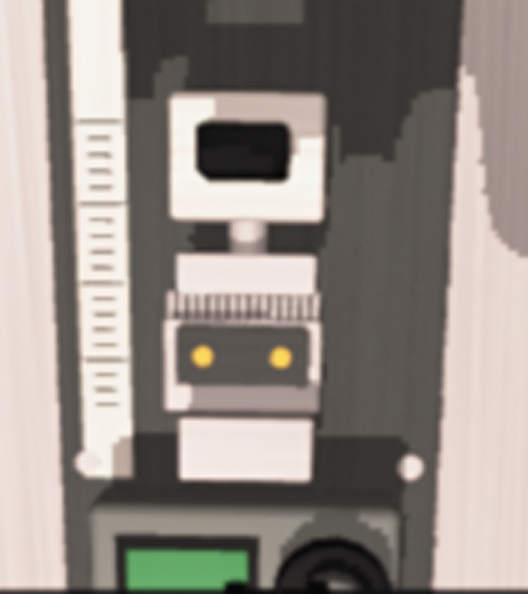

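```bash
python3 - <<'E'
from h import *
np.set_printoptions(precision=4,suppress=True)
d=ld('w13'); q=lambda u,v:(d,200+u/3.3,60+v/3.3)
print(d['eye'])
g=cv2.cvtColor(d['frame'],cv2.COLOR_RGB2GRAY)
print(g[110:215,270]); print(g[110:215,262]);print(g[110:215,288])
for n,u,v,z in [('carF',246,220,.038),('padB',246,255,.038),('padF',246,292,.038),('heelL',165,411,.022),('heelR',319,414,.022),('anvL',180,419,.038),('anvR',313,419,.038),('s1',202,356,.026),('s2',280,357,.026)]:
    print(n,onz(*q(u,v),z))
E
```

```text
[ 0.5177 -0.1779  0.3421]
[ 31  28  21  19  91 201 240 243 243 242 240 240 241 242 242 233 191 173
 175 176 177 169 140 121 117 117 135 193 229 234 233 232 232 233 233 234
 235 235 225 192 197 206 207 199 161 139 145 158 130  90  83  86  87  87
  86  85  85  87  87  87  86  86  87  87  87  89 106 143 157 158 158 160
 159 149 115  88 123 207 231 233 232 231 232 232 233 233 233 234 234 233
 233 234 235 237 232 153  68  49  48  49  50  51  56  76  99]
[ 30  24  21  67 163 231 242 243 243 242 240 240 241 242 242 234 177  94
  57  54  54  56  54  56  54  52 101 197 231 233 232 232 232 233 233 234
 235 236 226 170 142 142 144 137 113 102 115 137 108  82  84  86  87  85
 108 169 204 210 211 205 166 110  87  86  87  88 105 144 158 158 159 161
 158 148 110  88 137 217 233 233 232 231 232 233 234 234 234 235 235 234
 234 235 235 238 231 142  59  49  49  49  51  51  59  79 100]
[214 219 222 228 241 244 243 243 243 243 241 241 242 242 243 238 208 123
  63  55  56  58  57  56  55  54  78 160 227 235 233 232 233 233 234 233
 234 235 230 190 170 171 169 165 172 168 147 164 153  99  84  86  88  87
  85  86  99 117 120 111  96  87  86  87  87  87 100 140 155 157 157 159
 159 151 125  92 106 183 225 231 230 228 229 230 231 231 232 233 233 232
 232 232 232 234 232 186 101  54  47  48  50  52  55  69  92]
carF [ 0.5327 -0.1858  0.038 ]
padB [ 0.533  -0.1757  0.038 ]
padF [ 0.5333 -0.1648  0.038 ]
heelL [ 0.562  -0.1263  0.022 ]
heelR [ 0.5114 -0.1243  0.022 ]
anvL [ 0.5552 -0.1262  0.038 ]
anvR [ 0.5136 -0.1254  0.038 ]
s1 [ 0.5487 -0.1445  0.026 ]
s2 [ 0.5237 -0.1436  0.026 ]
```

```bash
python3 - <<'E'
from h import *
np.set_printoptions(precision=4,suppress=True)
a=ld('w4'); s=ld('s11')
im=cv2.cvtColor(a['frame'],cv2.COLOR_RGB2BGR)[175:230,270:335]; cv2.imwrite('pics/btn.png',np.hstack([cv2.resize(im,(390,330),interpolation=cv2.INTER_CUBIC),cv2.resize(cv2.cvtColor(s['frame'],cv2.COLOR_RGB2BGR)[185:220,225:266],(387,330),interpolation=cv2.INTER_CUBIC)]))
print(tri([(a,301.6,202.8),(s,246.8,198.7)]))
E
```

```text
(array([ 0.5087, -0.0709,  0.0551]), [0.00022018244606267345, 0.00022018244606270164])
```

View pics/btn.png

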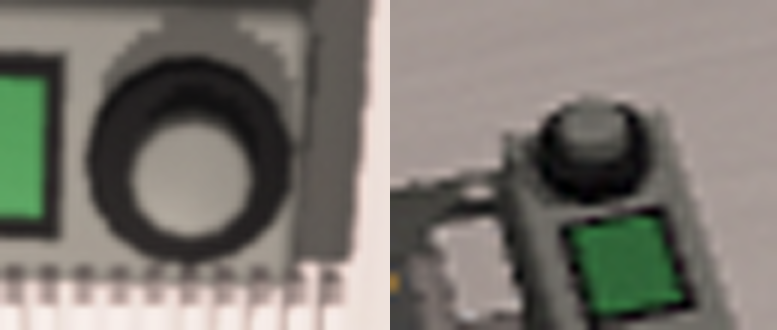

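```bash
python3 - <<'E'
from h import *
np.set_printoptions(precision=4,suppress=True)
a=ld('w4'); s=ld('s11')
print(tri([(a,302,204.5),(s,246.7,197.9)]), onz(a,302,204.5,.061),onz(s,246.7,197.9,.061))
E
```

```text
(array([ 0.5084, -0.0705,  0.0584]), [0.0007873438929264151, 0.0007873438929264164]) [ 0.5084 -0.0704  0.061 ] [ 0.5112 -0.0719  0.061 ]
```

Call:
servo_tool(deltas=[{"slide": [-0.8,0.3,0],"spin": 0},{"slide": [-0.7,0.3,0],"spin": 0},{"slide": [0,0,0.5],"spin": 0},{"slide": [0,0,0.8],"spin": 0},{"slide": [0,0,0.8],"spin": 0},{"slide": [0,0,0.8],"spin": 0},{"slide": [0,0,0.4],"spin": 0},{"slide": [0,0,0],"spin": 0},{"slide": [0,0,0],"spin": 0}])

```text
time_s: 19.6
tcp_pos: [0.5107, -0.0794, 0.0931]
ee_rot: [[-0.031, -0.999, 0.02], [-0.999, 0.031, -0.021], [0.02, -0.02, -1.0]]
wrist_force: [0.5, 0.2, -0.5]
gripper_width: 0.005
```

Call:
servo_tool(deltas=[{"slide": [-0.33,0.06,0.2],"spin": 0},{"slide": [-0.02,0,0.4],"spin": 0},{"slide": [0,0,0.3],"spin": 0},{"slide": [0,0,0],"spin": 0},{"slide": [0,0,0],"spin": 0}])

```text
time_s: 20.1
tcp_pos: [0.5115, -0.0701, 0.0708]
ee_rot: [[-0.031, -0.999, 0.025], [-0.999, 0.031, -0.021], [0.02, -0.025, -0.999]]
wrist_force: [0.2, -0.7, 0.2]
gripper_width: 0.01
```

```bash
python3 - <<'E'
from h import *
d=cap('scene','s14'); s=sense(); print(s['tcp_pos'],s['wrist_force'])
im=cv2.cvtColor(d['frame'],cv2.COLOR_RGB2BGR)[170:240,200:280]
cv2.imwrite('pics/s14z.png',cv2.resize(im,None,fx=7,fy=7,interpolation=cv2.INTER_CUBIC))
E
```

```text
[ 0.51145266 -0.07014592  0.07077741] [ 0.08525928 -0.10419629  0.55704407]
```

View pics/s14z.png

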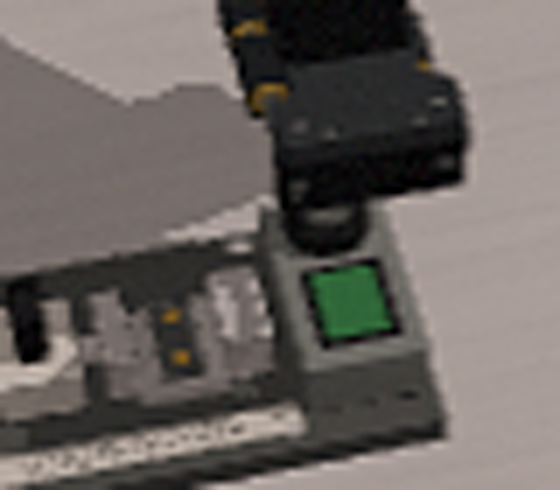

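Call:
servo_tool(deltas=[{"slide": [0.02,0.08,0.15],"spin": 0},{"slide": [0,0,0.15],"spin": 0},{"slide": [0,0,0.1],"spin": 0},{"slide": [0,0,0],"spin": 0}])

```text
time_s: 20.55
tcp_pos: [0.51, -0.0708, 0.0613]
ee_rot: [[-0.031, -0.999, 0.026], [-0.999, 0.03, -0.02], [0.02, -0.026, -0.999]]
wrist_force: [-0.9, 1.5, 3.8]
gripper_width: 0.009
```

Call:
servo_tool(deltas=[{"slide": [0,0.02,0.1],"spin": 0},{"slide": [0,0,0.08],"spin": 0}])

```text
time_s: 20.75
tcp_pos: [0.5101, -0.0708, 0.0601]
ee_rot: [[-0.029, -0.999, 0.027], [-0.999, 0.029, -0.021], [0.021, -0.027, -0.999]]
wrist_force: [-7.1, 4.8, 22.7]
gripper_width: 0.004
```

```bash
python3 - <<'E'
from h import *
d=cap('scene','s15'); s=sense(); print(s['tcp_pos'],s['wrist_force'],s['moment'])
im=cv2.cvtColor(d['frame'],cv2.COLOR_RGB2BGR)[170:240,200:280]
cv2.imwrite('pics/s15z.png',cv2.resize(im,None,fx=7,fy=7,interpolation=cv2.INTER_CUBIC))
E
```

```text
[ 0.51007139 -0.07077652  0.06024174] [-6.91217689  2.85764768 16.78937225] [ 1.03948114  1.97292027 -0.00208928]
```

View pics/s15z.png

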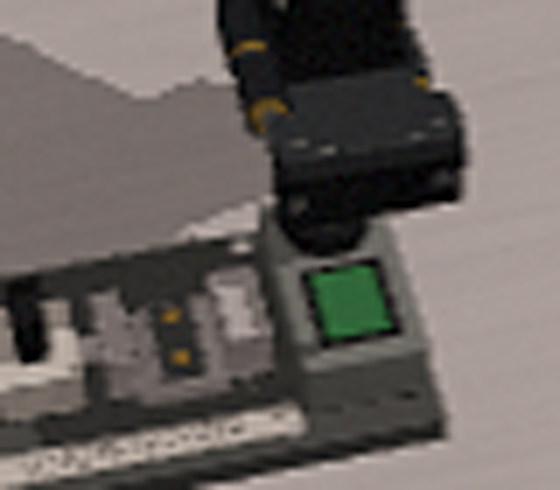

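Call:
servo_tool(deltas=[{"slide": [0,0,-0.05],"spin": 0}])

```text
time_s: 20.9
tcp_pos: [0.51, -0.0707, 0.0624]
ee_rot: [[-0.029, -0.999, 0.027], [-0.999, 0.028, -0.022], [0.021, -0.028, -0.999]]
wrist_force: [-1.4, 0.7, 3.3]
gripper_width: 0.002
```

Call:
servo_tool(deltas=[{"slide": [0,0,-0.05],"spin": 0}])

```text
time_s: 21.0
tcp_pos: [0.51, -0.0707, 0.0643]
ee_rot: [[-0.029, -0.999, 0.028], [-0.999, 0.028, -0.022], [0.021, -0.028, -0.999]]
wrist_force: [-0.7, 0.4, 1.6]
gripper_width: 0.007
```

Call:
servo_tool(deltas=[{"slide": [0,0,-0.05],"spin": 0}])

```text
time_s: 21.1
tcp_pos: [0.51, -0.0707, 0.0656]
ee_rot: [[-0.029, -0.999, 0.028], [-0.999, 0.028, -0.021], [0.021, -0.029, -0.999]]
wrist_force: [-0.4, -0.6, 1.3]
gripper_width: 0.011
```

Call:
servo_tool(deltas=[{"slide": [0,0,-0.05],"spin": 0}])

```text
time_s: 21.2
tcp_pos: [0.5101, -0.0707, 0.0667]
ee_rot: [[-0.029, -0.999, 0.028], [-0.999, 0.029, -0.021], [0.021, -0.029, -0.999]]
wrist_force: [-0.2, -0.2, 1.3]
gripper_width: 0.005
```

The force fell roughly linearly to zero over about 5 mm while lifting (3.3 N at 62.4 mm, 1.6 N at 64.3 mm). Below that there was a hard stop of 17–23 N at 60 mm. So the button was against its stop and has come up again. I'll lift and check.

Call:
servo_tool(deltas=[{"slide": [0,0,-0.5],"spin": 0},{"slide": [0,0,-0.9],"spin": 0},{"slide": [0,0,-0.9],"spin": 0},{"slide": [0,0,-0.9],"spin": 0},{"slide": [0,0,-0.9],"spin": 0},{"slide": [0,0,-0.5],"spin": 0},{"slide": [0,0,0],"spin": 0},{"slide": [0,0,0],"spin": 0}])

```text
time_s: 22.0
tcp_pos: [0.5064, -0.0685, 0.1813]
ee_rot: [[-0.031, -0.999, 0.023], [-0.999, 0.03, -0.021], [0.021, -0.024, -1.0]]
wrist_force: [-0.1, 0.5, -0.6]
gripper_width: 0.005
```

```bash
python3 - <<'E'
from h import *
np.set_printoptions(precision=4,suppress=True)
d=cap('wrist','w16'); s=sense(); print(s['tcp_pos'],s['wrist_force'],s['joint_velocities'])
a=cv2.cvtColor(d['frame'],cv2.COLOR_RGB2BGR)[60:240,200:360]
cv2.imwrite('pics/w16z.png',cv2.resize(a,None,fx=3.3,fy=3.3,interpolation=cv2.INTER_CUBIC))
t=cap('top','t16'); o=ld('top0')
df=cv2.absdiff(t['frame'],o['frame']).max(2); 
b=np.hstack([cv2.resize(cv2.cvtColor(x['frame'],cv2.COLOR_RGB2BGR)[110:280,80:480],None,fx=1.95,fy=1.6) for x in (t,)])
cv2.imwrite('pics/t16z.png',b)
E
```

```text
[ 0.5063 -0.0685  0.1812] [ 0.7395  0.6593 -0.4629] [-0.0528  0.4538 -0.2278  0.1098 -0.192   0.0217]
```

View pics/w16z.png

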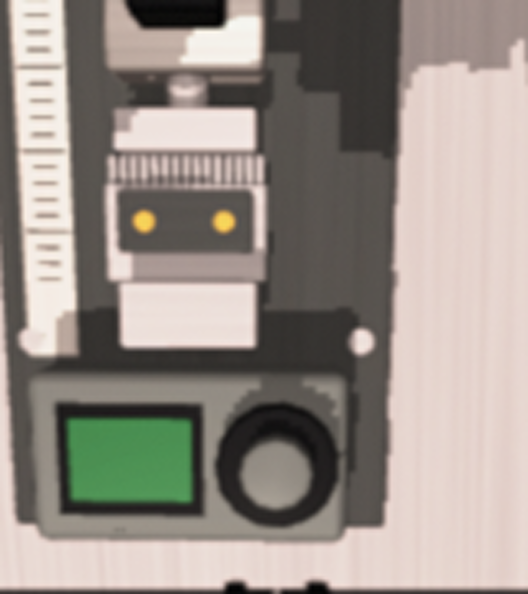

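View pics/t16z.png

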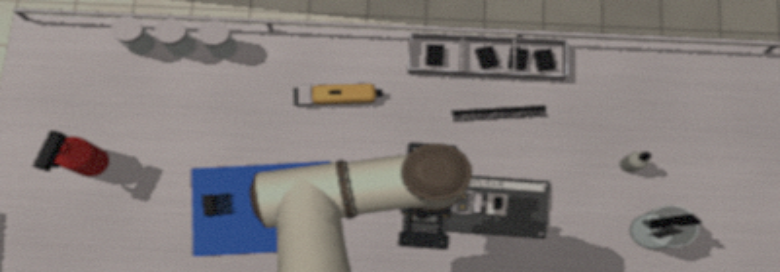

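```bash
python3 - <<'E'
from h import *
np.set_printoptions(precision=4,suppress=True)
d=ld('w16'); q=lambda u,v:(d,200+u/3.3,60+v/3.3)
for n,u,v,z in [('carF',186,68,.038),('padB',186,108,.038),('padF',186,151,.038),('heelL',107,279,.022),('heelR',265,281,.022),('anvL',119,284,.038),('anvR',257,284,.038),('btn',276,473,.061)]:
    print(n,onz(*q(u,v),z))
a=ld('w4');print('button up?',tri([(a,302,204.5),q(276,473)]))
E
```

```text
carF [ 0.5317 -0.1865  0.038 ]
padB [ 0.5323 -0.1756  0.038 ]
padF [ 0.5329 -0.1637  0.038 ]
heelL [ 0.5622 -0.1271  0.022 ]
heelR [ 0.5114 -0.1249  0.022 ]
anvL [ 0.5555 -0.1258  0.038 ]
anvR [ 0.5133 -0.1245  0.038 ]
btn [ 0.5087 -0.0706  0.061 ]
button up? (array([ 0.5086, -0.0715,  0.065 ]), [5.689005910632834e-05, 5.689005910637104e-05])
```

The stem shows about 10–11 mm, the blade is square against the anvil, and the button is up, so I'm handing in.

```bash
python3 - <<'E'
from h import *
print(r.finish_job(), sense()['time_s'])
E
```

```text
the job is handed in; nothing more can be done
the job is handed in; nothing more can be done
```

I set the wide blade flat on the gauge bed, heel towards the fixed jaw, and let it go. I then pushed the carriage up by its thumb tab and pressed the hold button once. The job was handed in at about 22 s of the 54 s allowed, and no verdict came back.

**Last wrist-camera checks:**
- **Sprung jaw:** 10–11 mm of stem shows, so it is pushed in about 5–6 mm, close to half way.
- **Blade:** the heel measures within about 1–2 mm of the fixed jaw face and square to it within about 1°. The blade is about 2 mm off the jaws' midline.
- **Button:** pushing down met a hard stop at 17–23 N, and the force fell off over about 5 mm as I lifted, so it went fully down and came up again.
- **Other things:** the top view shows those in sight in their places. The arm hides the wide blade's old spot and the narrow blade, so I could not check the narrow blade at the end. The arm was clear of everything.

**What disagreed:** the button's height measured 58 mm from one pair of views and 65 mm from another, against 61 mm in the text. Finger contact also suggested about 65 mm. I could not measure the force between the jaws and the blade directly. It rests on the stem length and on the push force rising from about 7 to 9 N.

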